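# Egg cooker warm-up check with a stick thermometer

### The job

Start a warm-up check of the egg cooker's heating plate: press the chrome button on the cooker's nose right down to switch it on and let it up, then press the wide key of the kitchen timer right down to start it and let it up, leaving the timer's two small round keys alone. Then draw the stick thermometer out of its slanted wooden block and hold it upright, square to the plate, with its sprung sensor standing inside the ring stamped in the plate, pressed so lightly that the sensor gives part of the way and does not bottom out. Finish while still holding the thermometer there in the gripper, and leave the other things on the shelf where they are.

Things in the scene. Friction and masses are not known exactly. Their poses are not given: they have to be found in the camera images.
- cooker: Egg cooker, lid off, fixed: round cream base 160 mm across, rim 72 mm high; inside it a level steel heating plate 132 mm across, 62 mm above the shelf. A cream nose 68 mm wide sticks out at its own -x side to 130 mm from the centre, its top 50 mm above the shelf, with the chrome button on it. Origin: centre of the underside; z up.
- plate_ring (a point): Centre of the ring stamped in the heating plate, on the plate's surface. The ring is a thin dark circle 20 mm in diameter, its centre 28 mm from the cooker's centre on the side away from the nose.
- on_button_top (a point): Middle of the top of the chrome press button: round, 27 mm across, standing 8 mm proud of the nose top (58 mm above the shelf) when up; it moves down as it is pressed.
- on_button (a joint): Travel of the chrome button in m: 0 up, 0.005 right down (4.5 N); it starts to move at about 2 N and springs back up.
- timer: Kitchen timer, fixed, lying flat: grey, 104 mm (its x) by 80 mm (its y) by 20 mm high. From its -x edge to its +x edge: the wide key, then the two small round keys side by side, then the dark display window. Origin: centre of the underside; z up.
- start_key_top (a point): Middle of the top of the timer's wide start key: 16 mm (timer x) by 46 mm (timer y), top 25.5 mm above the shelf when up, centred 36 mm from the timer's centre towards its -x edge; it moves down as it is pressed.
- start_key (a joint): Travel of the wide key in m: 0 up, 0.004 right down (4 N); it starts to move at about 1.6 N and springs back up.
- min_key (a joint): Travel of a small round key 12 mm across (24 mm above the shelf) at timer x -4 mm, y +22 mm: 0 up, 0.003 right down. Not to be pressed.
- sec_key (a joint): The same for the other small round key, at timer x -4 mm, y -22 mm. Not to be pressed.
- block: Wooden thermometer block, fixed: a flat foot 104 by 66 by 18 mm carrying a 46 by 50 mm block whose bore leans 17 degrees from vertical, its top towards the block's own -x. Origin: centre of the underside of the foot; z up.
- block_mouth (a point): Centre of the bore's mouth on the block's slanted top, 115 mm above the shelf. The thermometer's grip sits 22 mm deep in it, with under 1 mm of play at each side.
- thermometer: Stick thermometer, 0.1 kg, in the block, leaning 17 to 21 deg (top to block -x). Origin: foot of the grip, on the stick's axis; z along the stick to its head, y as block y. White grip 18 (x) by 22 mm (y), z = 0 to 86 mm, its lowest 22 mm in the block; head 34 (x) by 22 mm (y) up to z = 108 mm. Below the grip: thin steel stem with the sensor. Draw it 95 mm or more along its axis to clear the block.
- sensor_face (a point): Middle of the sensor's flat end face, the lowest point of the thermometer: a steel sleeve 11 mm across at the end, on the stick's axis, 72 mm below the foot of the grip when not pressed in.
- sensor (a joint): How far the sprung sensor is pressed in towards the grip, in m: 0 free, 0.008 bottomed out. It starts to give at 0.8 N and then takes 0.35 N per mm (3.6 N at the bottom).
- butter_dish: Bystander: glass butter dish with its lid closed, 105 by 180 mm, 92 mm high. Origin: centre of the underside. Leave alone.
- measuring_cups: Bystander: four nested steel measuring cups, 86 mm across, 54 mm high, handles reaching 135 mm from the centre. Origin: centre of the underside. Leave alone.
- honey_dipper: Bystander: wooden honey dipper lying on the shelf, 154 mm long, grooved head 35 mm thick. Origin: under the head; the handle runs to its -x. Leave alone.
- cooker_lid: Bystander: the cooker's pale translucent domed lid, 152 mm across, 108 mm high with its knob, standing on its rim. Origin: centre of the underside. Leave alone.

How it is judged:
On the way, in this order (a step that is already met when the one before it is completed fails the run):
1. the cooker's chrome button is pressed right down (value of joint on_button above 0.0038 m), for 0.05 s.
2. with the chrome button up again, the timer's wide key is pressed right down (value of joint start_key above 0.003 m and value of joint on_button below 0.0015 m), for 0.05 s.
3. with both keys up, the gripper has drawn the thermometer out of its block (value of joint each of on_button, start_key below 0.0015 m and height (world z) of sensor_face above 0.1 m and contact force between the fingers and thermometer above 1 N and contact force between thermometer and block below 0.05 N), for 0.1 s.
4. the thermometer is held upright with its sensor lightly pressed inside the ring (horizontal distance between sensor_face and plate_ring below 0.006 m and angle between thermometer's own z axis and vertical below 0.12 rad and value of joint sensor between 0.0012 and 0.007 m and contact force between thermometer and cooker between 0.7 and 5 N and contact force between the fingers and thermometer above 2 N and contact force between thermometer and block below 0.05 N and linear speed of thermometer below 0.02 m/s), for 1 s.
At the end, for the whole second after the job is handed in: Thermometer still gripped (over 2 N), clear of its block, at rest, within 0.12 rad of vertical; sensor face within 6 mm of the ring's centre, pressed in 1.2 to 7 mm with 0.7 to 5 N on the plate; both keys up; bystanders within 30 mm of their starts (all of step 4 and value of joint each of on_button, start_key below 0.0015 m and not (distance of butter_dish from where it was at the start of the episode above 0.03 m) and not (distance of measuring_cups from where it was at the start of the episode above 0.03 m) and not (distance of honey_dipper from where it was at the start of the episode above 0.03 m) and not (distance of cooker_lid from where it was at the start of the episode above 0.03 m)); the arm keeps its last pose, push and grip.
It fails at once if a small round key of the timer is pressed (value of joint any of min_key, sec_key above 0.0015 m).
It fails at once if the thermometer is pushed hard onto the cooker (over 10 N) (contact force between thermometer and cooker above 10 N).
It fails at once if a bystander is moved by more than 30 mm (distance of any of butter_dish, measuring_cups, honey_dipper, cooker_lid from where it was at the start of the episode above 0.03 m).
It also fails if it takes over 67 s, if anything falls off the work surface, if the arm or the gripper's body presses on something with over 40 N, if the wrist force passes 120 N, or if a joint passes its speed limit or range.

### The arm

A 7-joint arm with a two-finger parallel gripper is mounted at the origin on the work surface. World frame = base frame: x ahead of the robot, y to its left, z up, the work surface at z = 0. Lengths are in m, angles in rad, forces in N, time in s.
With the tool pointing down it reaches from about 0.4 to 0.875 m from the base axis. Payload 6.5 kg.
Tool frame: the origin (TCP) lies at the very end of the fingers, on their centre line; the grasp point (between the pads) lies 19 mm behind it; z points along the fingers, y is the line along which they close (so a half turn about z gives the same grasp; the last joint's range is limited). The gripper opens to 85 mm and grips with 20 to 120 N. Pads are 22 mm wide; open, the fingers measure 114 mm over their backs; the gripper's body (76 mm by 85 mm) begins 54 mm behind the grasp point. The pads swing forward as they close: fully open they stand 13 mm farther back than shut.
Start: joints at [1.051, 0.536, -0.004, 1.538, 0.003, 1.067, -0.071], TCP at [0.285, -0.584, 0.231] pointing down, gripper open.
Joint ranges: [-2.7, 2.7], [-0.37, 2.16], [-1.27, 1.26], [0.24, 2.4], [-1.31, 4.45], [0.19, 1.91], [-2.76, 2.76]. Speed limits (rad/s): [2.39, 2.39, 3.14, 3.14, 3.14, 3.14, 3.14].

### API

Orientations are given as a rotation vector (axis times angle).
In Python, from station import robot gives the robot as it stands.
- The arm moves only by the tool move_arm, never from a script. Its argument "motion" is a list of rows, each an object of numbers: "hand": the finger opening in m, from 0 to 0.0854; "x", "y", "z": the shift along the tool's x, y, z in m; "yaw": the turn about the tool's z in degrees. A call has 1 to 20 rows; each row is the pose to reach, as a shift and turn from the pose commanded when the call began, along the tool's axes at that moment; what a row does not reach only later rows make up. A row lasts 1/10 s, in which the tool goes at most 50 mm and 8.59 degrees, less where a joint would pass 70% of its speed; a pose out of reach is approached as far as the arm can. A call with a gripper value outside its range is refused whole. The fingers move at their own pace and stop on an object; "newtons" is the grip in N (left out, the last holds). Time passes only in rows, so rows that repeat a pose let the fingers close. It gives the time, the measured TCP pose, the force, the opening and the grip force at its end, in the units of the state.
- robot.state(): the state, without advancing time (a new reading comes with each control period).
- robot.grab_frame(name): name is "side" or "top" or "wrist"; returns a dict with "img" (400x640x3 uint8, red, green, blue), "fx", "fy", "cx", "cy" (pixels), "k1" (the pictures are not rectified: a ray, as slopes to the right and down, at radius r is drawn at 1 + k1 r^2 times it, then the intrinsics apply), "rvec" (rotation vector, rad) and "tvec" (3), from world to camera coordinates, as OpenCV has them. Camera axes: x right, y down, z forward; pixel columns grow to the right and rows downward; lengths in m; the calibration is good to about 2 mm. A picture is of the moment at which its call begins. There is no depth.
- robot.close_job(): hands the job in; it is judged then, once.
The state is a dict: "clock": time; "joint_pos": joint angles; "qd": joint speeds; "joint_torque": joint torques, N m; "tool_pos": TCP position; "ee_rot": TCP orientation; "force": force on the tool from outside, world axes, zero at the start; "ft_torque": the same for the moment, N m; "width": finger opening in m; "grip_force": force on a finger pad.
Only numpy, scipy, OpenCV 4.12 (cv2) and the standard library are available. Lean on these libraries where they do the work, as an engineer would, in place of code of your own. Each camera call takes 0.05 s, during which the arm holds its last target. There are 200 camera calls.

## Working session

There is one attempt and no reset: what is moved stays moved. The work goes in short steps, Python scripts to look and compute and a tool call to move; the robot and the scene stay as the last step left them, time stands still between calls to the robot, and variables do not carry over. Pictures are saved under pics/ and viewed, at most 10 in all, crops included, and the job is handed in when it is done.

Besides the shell and the picture viewer there is one more tool, called after "Call:" by a JSON object that holds its "method" and its "body", one argument or row to a line. move_arm: Moves the arm, as the interface text tells. Its arguments: {"type":"object","properties":{"motion":{"type":"array","items":{"type":"object","properties":{"hand":{"type":"number"},"x":{"type":"number"},"y":{"type":"number"},"z":{"type":"number"},"yaw":{"type":"number"}}}},"newtons":{"type":"number"}},"required":["motion"]}

```bash
mkdir -p pics; python3 - <<'E'
from station import robot
import cv2,pickle
s=robot.state();print(s)
F={}
for n in("side","top","wrist"):
    f=robot.grab_frame(n);F[n]=f;cv2.imwrite(f"pics/{n}0.png",f["img"][:,:,::-1]);print(n,{k:v for k,v in f.items() if k!="img"})
pickle.dump(F,open("f0.pkl","wb"))
E
```

```text
{'clock': 0.0, 'joint_pos': array([ 1.05080656,  0.53721147, -0.00443957,  1.53887509,  0.0025999 ,
        1.06732449, -0.07119426]), 'qd': array([ 5.16759510e-04, -7.84997581e-04,  2.34162989e-07,  1.06414905e-03,
        1.74955338e-03, -1.40895232e-04, -4.33129977e-04]), 'joint_torque': array([ 8.87238571e-05, -5.83407319e+01,  1.04862805e+00, -2.59098440e+01,
        1.23310796e-02,  9.59622179e-03, -1.03633590e-05]), 'tool_pos': array([ 0.28464253, -0.58364073,  0.23038298]), 'ee_rot': array([-3.05935718e+00, -7.06441366e-01,  8.40516377e-04]), 'force': array([ 0.29327604, -0.40736889,  1.14892354]), 'ft_torque': array([ 0.00772914,  0.02779119, -0.04321408]), 'grip_force': 0.0, 'width': 0.08530787133833903}
side {'fx': 511.83514216116964, 'fy': 511.83514216116964, 'cx': 321.92354946817784, 'cy': 203.29153272323927, 'k1': -0.030763871469590715, 'rvec': array([ 2.09278981, -0.40562265,  0.23012266]), 'tvec': array([-0.59249591,  0.14653398,  1.22914638])}
top {'fx': 390.3737724459749, 'fy': 390.3737724459749, 'cx': 320.0615484541056, 'cy': 196.7351077245837, 'k1': -0.005329182982490065, 'rvec': array([ 2.10842262, -2.16252668,  0.15640262]), 'tvec': array([-0.07299183,  0.61489694,  1.00655585])}
wrist {'fx': 287.5468002578782, 'fy': 287.5468002578782, 'cx': 319.0815549921945, 'cy': 200.21594980021447, 'k1': -0.020561414677755407, 'rvec': array([-2.46544937,  1.53955679,  0.211492  ]), 'tvec': array([-0.65008393, -0.03508012,  0.37876841])}
```

View pics/top0.png

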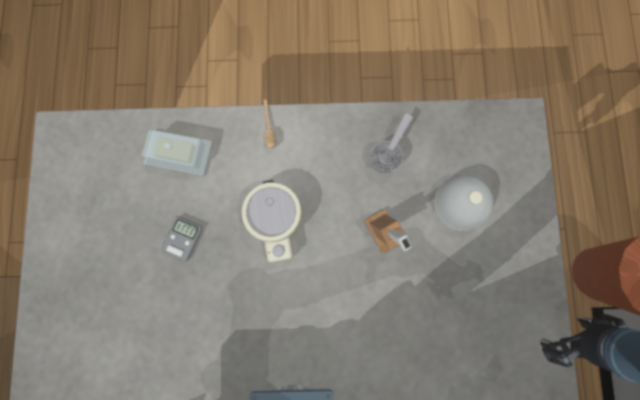

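View pics/side0.png

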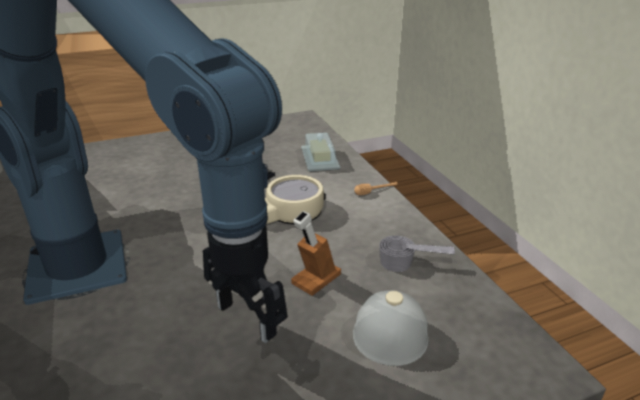

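The top view shows the timer at about (183,238), the cooker at (272,211) with its nose towards (278,250), and the block at (385,230) with the thermometer head at (404,242). The side view shows the block at (317,265) and the head at (303,222). I'll enlarge them for accurate pixels.

```bash
cat > h.py <<'E'
import cv2,numpy as np
from scipy.spatial.transform import Rotation as R
def proj(f,P):
    c=R.from_rotvec(f["rvec"]).apply(np.atleast_2d(P))+f["tvec"]
    s=c[:,:2]/c[:,2:]; s=s*(1+f["k1"]*(s**2).sum(1))[:,None]
    return s*[f["fx"],f["fy"]]+[f["cx"],f["cy"]]
def ray(f,uv):
    d=(np.array(uv,float)-[f["cx"],f["cy"]])/[f["fx"],f["fy"]]; s=d.copy()
    for _ in range(10): s=d/(1+f["k1"]*(s@s))
    r=R.from_rotvec(f["rvec"]).inv()
    return r.apply(-f["tvec"]),r.apply([*s,1])
def atz(f,uv,z):
    o,d=ray(f,uv); return o+d*(z-o[2])/d[2]
def tile(img,boxes,size,fn):
    T=[]
    for x,y,w,h in boxes:
        t=cv2.resize(np.ascontiguousarray(img[y:y+h,x:x+w,::-1]),size,interpolation=cv2.INTER_CUBIC)
        k=size[0]/w
        for i in range(0,w,10):
            cv2.putText(t,str(x+i),(int(i*k),10),0,.35,(0,0,255)); cv2.line(t,(int(i*k),12),(int(i*k),18),(0,0,255))
        for i in range(0,h,10):
            cv2.putText(t,str(y+i),(0,int(i*k)+4),0,.35,(0,0,255)); cv2.line(t,(24,int(i*k)),(30,int(i*k)),(0,0,255))
        T.append(t)
    return T
E
python3 - <<'E'
from h import *;import pickle
F=pickle.load(open("f0.pkl","rb"))
T=tile(F["top"]["img"],[(155,208,56,60),(236,180,75,90-10)],(400,300),0) if 0 else None
a=tile(F["top"]["img"],[(150,208,60,60),(360,200,60,60)],(300,300),0)
b=tile(F["top"]["img"],[(232,175,80,96)],(500,600),0)
cv2.imwrite("pics/c1.png",np.hstack([np.vstack(a),b[0]]))
E
```

```text
(no output)
```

View pics/c1.png

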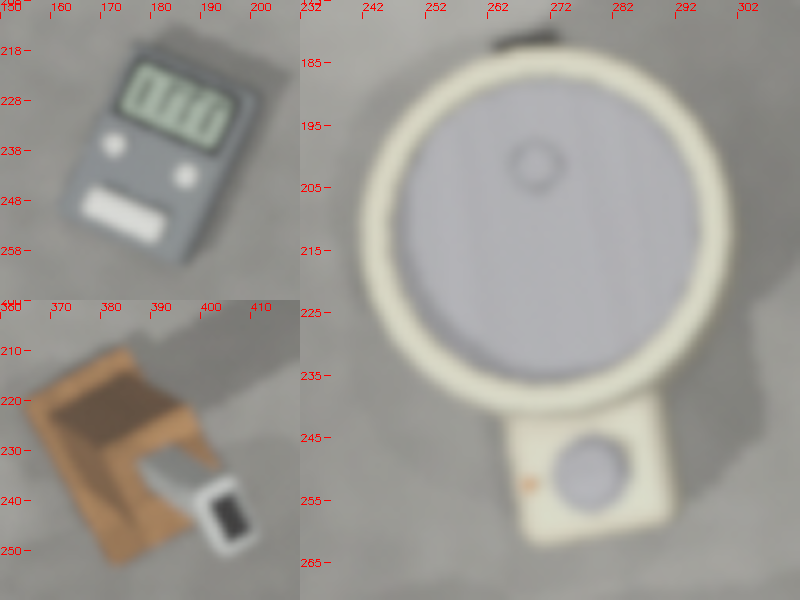

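```bash
cat > m.py <<'E'
from h import *;import pickle
F=pickle.load(open("f0.pkl","rb"));t=F["top"]
np.set_printoptions(precision=4,suppress=True)
cb=lambda x,y:(x/6.25+180-180+232-300/6.25,y/6.25+175)
tm=lambda x,y:(x/5+150,y/5+208)
bl=lambda x,y:(x/5+360,(y-300)/5+200)
p=lambda n,uv,z:(print(n,atz(t,uv,z)),atz(t,uv,z))[1]
ring=p("ring",cb(537,165),.062);btn=p("btn",cb(592,473),.058);c=p("cooker",cb(546.5,231.5),.072)
d=(ring-btn)[:2];print("yaw",np.degrees(np.arctan2(d[1],d[0])),np.linalg.norm((ring-c)[:2]),np.linalg.norm((btn-c)[:2]))
k=p("key",tm(124,215),.0255);a=p("k1",tm(114,145),.024);b=p("k2",tm(186,176),.024)
m=(a+b)/2;print(np.linalg.norm((a-b)[:2]),np.linalg.norm((m-k)[:2]),np.degrees(np.arctan2(*(m-k)[1::-1])),np.degrees(np.arctan2(*(a-b)[1::-1]))-90)
q=[p("foot",bl(*u),.018) for u in((27,405),(125,348),(115,563))]
print(np.linalg.norm(q[0]-q[1]),np.linalg.norm(q[0]-q[2]),[np.degrees(np.arctan2(*(v)[1::-1])) for v in(q[0]-q[1],q[0]-q[2])])
p("head",bl(226,514),.19)
s=robot=None
r=R.from_rotvec([-3.05935718,-.706441366,.00084]).as_matrix();print(r)
E
python3 m.py
python3 - <<'E'
from h import *;import pickle
F=pickle.load(open("f0.pkl","rb"));f=F["side"]
a=tile(f["img"],[(275,195,80,100)],(640,800),0)[0][:600]
b=tile(f["img"],[(283,205,60,90)],(400,600),0)
c=tile(F["wrist"]["img"],[(0,0,640,400)],(400,250),0)
cv2.imwrite("pics/c2.png",np.hstack([b[0],np.vstack([c[0],np.zeros((350,400,3),np.uint8)])]))
E
```

```text
ring [0.6015 0.0451 0.062 ]
btn [0.471  0.0232 0.058 ]
cooker [0.5717 0.0399 0.072 ]
yaw 9.545729536579852 0.030276823080340496 0.10206105962923501
key [0.4777 0.3092 0.0255]
k1 [0.5158 0.3165 0.024 ]
k2 [0.498  0.2765 0.024 ]
0.0438004645835384 0.031836903755288484 -23.47577481229551 -23.99918980310845
foot [ 0.5468 -0.2112  0.018 ]
foot [ 0.5769 -0.2665  0.018 ]
foot [ 0.4597 -0.2552  0.018 ]
0.06297427341419067 0.0975575016152688 [np.float64(118.56460007634959), np.float64(26.822817024868463)]
head [ 0.4789 -0.2814  0.19  ]
[[ 0.8988  0.4384 -0.0009]
 [ 0.4384 -0.8988  0.0016]
 [-0.0001 -0.0018 -1.    ]]
```

View pics/c2.png

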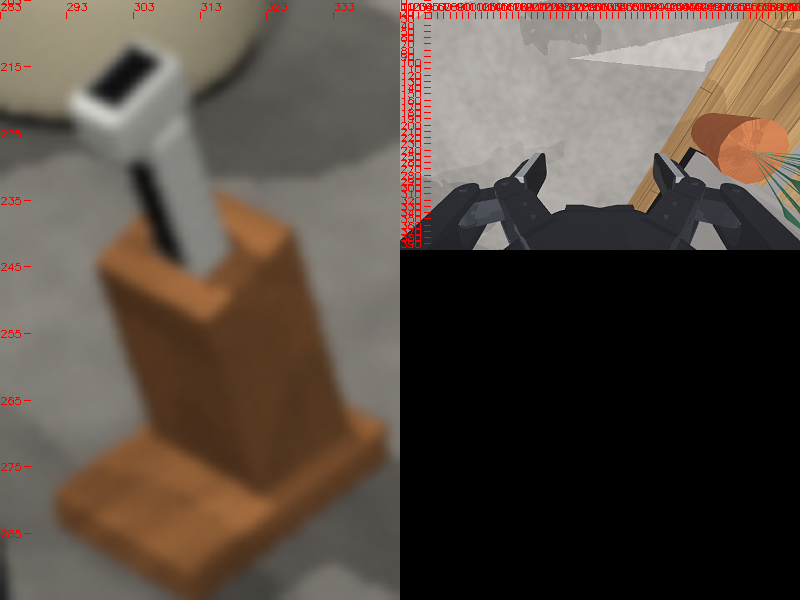

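```bash
python3 - <<'E'
from h import *;import pickle
F=pickle.load(open("f0.pkl","rb"));t=F["top"];s=F["side"]
np.set_printoptions(precision=4,suppress=True)
def tri(u,v):
    o,d=ray(t,u);O,D=ray(s,v);d/=np.linalg.norm(d);D/=np.linalg.norm(D)
    k=np.linalg.lstsq(np.c_[d,-D],O-o,rcond=None)[0];a,b=o+k[0]*d,O+k[1]*D
    return (a+b)/2,np.linalg.norm(a-b)
sd=lambda x,y:(283+x/6.667,205+y/6.667)
bl=lambda x,y:(x/5+360,(y-300)/5+200)
print("window",tri(bl(231,517),sd(126,78)));print("head",tri(bl(226,514),sd(126,85)))
m=atz(s,sd(206,252),.115);print("mouth side",m)
q=[atz(s,sd(*c),.018) for c in((55,490),(268,497),)];print(q)
# block top corners: heights .115 -+ 25*sin17.. predict axis
for yaw in(27,29):
  for l in(17,19,21):
    c,n=np.cos(np.radians(yaw)),np.sin(np.radians(yaw));L=np.radians(l)
    ax=np.array([-np.sin(L)*c,-np.sin(L)*n,np.cos(L)])
    h=m+.086*ax;print(yaw,l,h,proj(t,h),proj(s,h))
print(bl(231,517),sd(126,78))
E
```

```text
window (array([ 0.4783, -0.2834,  0.1923]), np.float64(0.001869741737600146))
head (array([ 0.4793, -0.2819,  0.1886]), np.float64(0.000846526995497517))
mouth side [ 0.5072 -0.2789  0.115 ]
[array([ 0.4576, -0.2632,  0.018 ]), array([ 0.5235, -0.2935,  0.018 ])]
27 17 [ 0.4848 -0.2903  0.1972] [[409.6159 239.9541]] [[305.5296 215.7992]]
27 19 [ 0.4822 -0.2916  0.1963] [[410.1669 241.0848]] [[304.5955 216.7486]]
27 21 [ 0.4797 -0.2929  0.1953] [[410.7002 242.2026]] [[303.6711 217.734 ]]
29 17 [ 0.4852 -0.2911  0.1972] [[409.9471 239.7629]] [[305.8494 215.9496]]
29 19 [ 0.4827 -0.2925  0.1963] [[410.5354 240.8719]] [[304.9517 216.9168]]
29 21 [ 0.4802 -0.2938  0.1953] [[411.1055 241.9684]] [[304.0632 217.9199]]
(406.2, 243.4) (301.89905504724766, 216.69941502924854)
```

Call:
{"method": "move_arm", "body": {
  "motion": [
    {"hand":0,"z":-0.03},
    {"hand":0,"z":-0.06},
    {"hand":0,"z":-0.06}
  ],
  "newtons": 20
}}

```text
invalid input at $.motion[0]: expected keys hand, x, y, z, yaw
```

Call:
{"method": "move_arm", "body": {
  "motion": [
    {"hand":0,"x":0,"y":0,"z":-0.05,"yaw":0},
    {"hand":0,"x":0.433,"y":-0.464,"z":-0.05,"yaw":0},
    {"hand":0,"x":0.433,"y":-0.464,"z":-0.05,"yaw":0},
    {"hand":0,"x":0.433,"y":-0.464,"z":-0.05,"yaw":0},
    {"hand":0,"x":0.433,"y":-0.464,"z":-0.05,"yaw":0},
    {"hand":0,"x":0.433,"y":-0.464,"z":-0.05,"yaw":0},
    {"hand":0,"x":0.433,"y":-0.464,"z":-0.05,"yaw":0},
    {"hand":0,"x":0.433,"y":-0.464,"z":-0.05,"yaw":0},
    {"hand":0,"x":0.433,"y":-0.464,"z":-0.05,"yaw":0},
    {"hand":0,"x":0.433,"y":-0.464,"z":-0.05,"yaw":0},
    {"hand":0,"x":0.433,"y":-0.464,"z":-0.05,"yaw":0},
    {"hand":0,"x":0.433,"y":-0.464,"z":-0.05,"yaw":0},
    {"hand":0,"x":0.433,"y":-0.464,"z":-0.05,"yaw":0},
    {"hand":0,"x":0.433,"y":-0.464,"z":-0.05,"yaw":0},
    {"hand":0,"x":0.433,"y":-0.464,"z":-0.05,"yaw":0},
    {"hand":0,"x":0.433,"y":-0.464,"z":0.09,"yaw":0},
    {"hand":0,"x":0.433,"y":-0.464,"z":0.09,"yaw":0},
    {"hand":0,"x":0.433,"y":-0.464,"z":0.09,"yaw":0},
    {"hand":0,"x":0.433,"y":-0.464,"z":0.09,"yaw":0}
  ],
  "newtons": 20
}}

```text
clock: 2.05
tool_pos: [0.4663, 0.0213, 0.137]
ee_rot: [-3.06, -0.706, 0.016]
force: [-0.2, -1.0, -0.3]
width: 0.0001
grip_force: 0.0
```

Call:
{"method": "move_arm", "body": {
  "motion": [
    {"hand":0,"x":0,"y":0,"z":0.05,"yaw":0},
    {"hand":0,"x":0,"y":0,"z":0.075,"yaw":0},
    {"hand":0,"x":0,"y":0,"z":0.075,"yaw":0},
    {"hand":0,"x":0,"y":0,"z":0.075,"yaw":0},
    {"hand":0,"x":0,"y":0,"z":0.081,"yaw":0},
    {"hand":0,"x":0,"y":0,"z":0.084,"yaw":0},
    {"hand":0,"x":0,"y":0,"z":0.086,"yaw":0},
    {"hand":0,"x":0,"y":0,"z":0.0875,"yaw":0},
    {"hand":0,"x":0,"y":0,"z":0.0875,"yaw":0},
    {"hand":0,"x":0,"y":0,"z":0.0875,"yaw":0}
  ]
}}

```text
clock: 3.05
tool_pos: [0.4717, 0.0226, 0.0542]
ee_rot: [3.061, 0.706, 0.003]
force: [3.4, -0.9, 3.9]
width: -0.0001
grip_force: 1.8
```

Call:
{"method": "move_arm", "body": {
  "motion": [
    {"hand":0,"x":0,"y":0,"z":0.001,"yaw":0},
    {"hand":0,"x":0,"y":0,"z":0.002,"yaw":0},
    {"hand":0,"x":0,"y":0,"z":0.003,"yaw":0},
    {"hand":0,"x":0,"y":0,"z":0.003,"yaw":0},
    {"hand":0,"x":0,"y":0,"z":0.003,"yaw":0}
  ]
}}

```text
clock: 3.55
tool_pos: [0.4717, 0.0226, 0.0527]
ee_rot: [3.06, 0.706, 0.003]
force: [-3.7, -2.3, 29.5]
width: -0.0005
grip_force: 14.8
```

Call:
{"method": "move_arm", "body": {
  "motion": [
    {"hand":0,"x":0,"y":0,"z":-0.04,"yaw":0},
    {"hand":0,"x":0,"y":0,"z":-0.08,"yaw":0},
    {"hand":0,"x":0.131,"y":-0.255,"z":-0.08,"yaw":0},
    {"hand":0,"x":0.131,"y":-0.255,"z":-0.08,"yaw":0},
    {"hand":0,"x":0.131,"y":-0.255,"z":-0.08,"yaw":0},
    {"hand":0,"x":0.131,"y":-0.255,"z":-0.08,"yaw":0},
    {"hand":0,"x":0.131,"y":-0.255,"z":-0.08,"yaw":0},
    {"hand":0,"x":0.131,"y":-0.255,"z":-0.08,"yaw":0},
    {"hand":0,"x":0.131,"y":-0.255,"z":-0.08,"yaw":0},
    {"hand":0,"x":0.131,"y":-0.255,"z":-0.05,"yaw":0},
    {"hand":0,"x":0.131,"y":-0.255,"z":-0.01,"yaw":0},
    {"hand":0,"x":0.131,"y":-0.255,"z":0.0,"yaw":0},
    {"hand":0,"x":0.131,"y":-0.255,"z":0.0,"yaw":0},
    {"hand":0,"x":0.131,"y":-0.255,"z":0.0,"yaw":0}
  ]
}}

```text
clock: 4.95
tool_pos: [0.4769, 0.3094, 0.0517]
ee_rot: [-3.061, -0.706, -0.001]
force: [0.9, 0.6, 1.0]
width: 0.0004
grip_force: 0.0
```

Call:
{"method": "move_arm", "body": {
  "motion": [
    {"hand":0,"x":0,"y":0,"z":0.02,"yaw":0},
    {"hand":0,"x":0,"y":0,"z":0.024,"yaw":0},
    {"hand":0,"x":0,"y":0,"z":0.026,"yaw":0},
    {"hand":0,"x":0,"y":0,"z":0.028,"yaw":0},
    {"hand":0,"x":0,"y":0,"z":0.03,"yaw":0},
    {"hand":0,"x":0,"y":0,"z":0.031,"yaw":0},
    {"hand":0,"x":0,"y":0,"z":0.0315,"yaw":0},
    {"hand":0,"x":0,"y":0,"z":0.0315,"yaw":0},
    {"hand":0,"x":0,"y":0,"z":0.0315,"yaw":0}
  ]
}}

```text
clock: 5.85
tool_pos: [0.4771, 0.3095, 0.0214]
ee_rot: [3.061, 0.707, 0.002]
force: [-5.6, -3.4, 18.9]
width: 0.0001
grip_force: 9.6
```

Call:
{"method": "move_arm", "body": {
  "motion": [
    {"hand":0,"x":0,"y":0,"z":-0.05,"yaw":0},
    {"hand":0,"x":0,"y":0,"z":-0.1,"yaw":0},
    {"hand":0.085,"x":0,"y":0,"z":-0.15,"yaw":0},
    {"hand":0.085,"x":-0.05,"y":0.1,"z":-0.26,"yaw":0},
    {"hand":0.085,"x":-0.1,"y":0.2,"z":-0.26,"yaw":0},
    {"hand":0.085,"x":-0.258,"y":0.533,"z":-0.26,"yaw":0},
    {"hand":0.085,"x":-0.258,"y":0.533,"z":-0.26,"yaw":0},
    {"hand":0.085,"x":-0.258,"y":0.533,"z":-0.26,"yaw":0},
    {"hand":0.085,"x":-0.258,"y":0.533,"z":-0.26,"yaw":0},
    {"hand":0.085,"x":-0.258,"y":0.533,"z":-0.26,"yaw":0},
    {"hand":0.085,"x":-0.258,"y":0.533,"z":-0.26,"yaw":0},
    {"hand":0.085,"x":-0.258,"y":0.533,"z":-0.26,"yaw":0},
    {"hand":0.085,"x":-0.258,"y":0.533,"z":-0.26,"yaw":0},
    {"hand":0.085,"x":-0.258,"y":0.533,"z":-0.26,"yaw":0},
    {"hand":0.085,"x":-0.258,"y":0.533,"z":-0.26,"yaw":0},
    {"hand":0.085,"x":-0.258,"y":0.533,"z":-0.26,"yaw":0},
    {"hand":0.085,"x":-0.258,"y":0.533,"z":-0.26,"yaw":0},
    {"hand":0.085,"x":-0.258,"y":0.533,"z":-0.26,"yaw":0},
    {"hand":0.085,"x":-0.258,"y":0.533,"z":-0.26,"yaw":0}
  ]
}}

```text
clock: 7.75
tool_pos: [0.4789, -0.2805, 0.2792]
ee_rot: [-3.059, -0.712, -0.0]
force: [0.9, 0.4, 0.6]
width: 0.085
grip_force: 0.0
```

```bash
python3 - <<'E'
from h import *;import pickle
from station import robot
F={n:robot.grab_frame(n) for n in("wrist","side")};s=robot.state();pickle.dump((F,s),open("f1.pkl","wb"))
f=F["wrist"];print(s["tool_pos"],s["ee_rot"],R.from_rotvec(f["rvec"]).inv().apply(-f["tvec"]))
print(proj(f,[[.479,-.283,.195],[.504,-.27,.115]]))
a=cv2.resize(f["img"][:,:,::-1],(800,500))
cv2.imwrite("pics/w1.png",a)
E
```

```text
[ 0.47884433 -0.2809888   0.27930668] [-3.05953822e+00 -7.11034805e-01 -2.03474068e-04] [ 0.53979641 -0.2520672   0.42175508]
[[320.62584022 206.89056504]
 [319.8054778  159.94531477]]
```

View pics/w1.png

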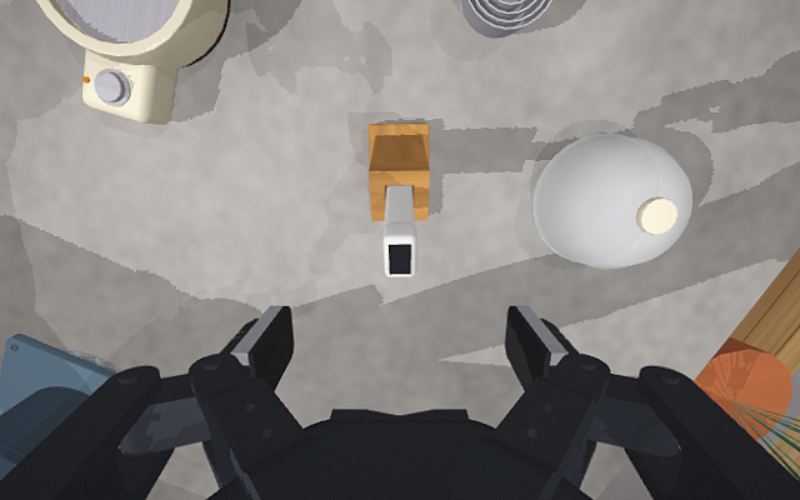

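The wrist view shows the head at (400,257), centred between the finger pads at (292) and (508). The block is square to the tool, and the predicted position agrees to within 1 px. I'll descend and grasp the grip just below the head.

Call:
{"method": "move_arm", "body": {
  "motion": [
    {"hand":0.085,"x":0.011,"y":0,"z":0.05,"yaw":0},
    {"hand":0.085,"x":0.011,"y":0,"z":0.09,"yaw":0},
    {"hand":0.085,"x":0.011,"y":0,"z":0.12,"yaw":0},
    {"hand":0.085,"x":0.011,"y":0,"z":0.136,"yaw":0},
    {"hand":0.085,"x":0.011,"y":0,"z":0.136,"yaw":0},
    {"hand":0.085,"x":0.011,"y":0,"z":0.136,"yaw":0},
    {"hand":0.035,"x":0.011,"y":0,"z":0.136,"yaw":0},
    {"hand":0.03,"x":0.011,"y":0,"z":0.136,"yaw":0},
    {"hand":0.025,"x":0.011,"y":0,"z":0.136,"yaw":0},
    {"hand":0.015,"x":0.011,"y":0,"z":0.136,"yaw":0},
    {"hand":0.0,"x":0.011,"y":0,"z":0.136,"yaw":0},
    {"hand":0.0,"x":0.011,"y":0,"z":0.136,"yaw":0},
    {"hand":0.0,"x":0.011,"y":0,"z":0.136,"yaw":0},
    {"hand":0.0,"x":0.011,"y":0,"z":0.136,"yaw":0}
  ],
  "newtons": 25
}}

```text
clock: 9.25
tool_pos: [0.4882, -0.2773, 0.1435]
ee_rot: [-3.06, -0.707, 0.001]
force: [-2.4, 3.8, 5.6]
width: 0.0218
grip_force: 25.0
```

Call:
{"method": "move_arm", "body": {
  "motion": [
    {"hand":0,"x":-0.0015,"y":0,"z":-0.005,"yaw":0},
    {"hand":0,"x":-0.003,"y":0,"z":-0.01,"yaw":0},
    {"hand":0,"x":-0.005,"y":0,"z":-0.015,"yaw":0},
    {"hand":0,"x":-0.0065,"y":0,"z":-0.02,"yaw":0},
    {"hand":0,"x":-0.008,"y":0,"z":-0.025,"yaw":0},
    {"hand":0,"x":-0.0095,"y":0,"z":-0.03,"yaw":0},
    {"hand":0,"x":-0.0095,"y":0,"z":-0.03,"yaw":0}
  ]
}}

```text
clock: 9.95
tool_pos: [0.4796, -0.2832, 0.1742]
ee_rot: [3.06, 0.705, 0.0]
force: [-1.3, 1.0, -0.9]
width: 0.0218
grip_force: 25.0
```

Call:
{"method": "move_arm", "body": {
  "motion": [
    {"hand":0,"x":-0.005,"y":0,"z":-0.015,"yaw":0},
    {"hand":0,"x":-0.01,"y":0,"z":-0.03,"yaw":0},
    {"hand":0,"x":-0.0155,"y":0,"z":-0.046,"yaw":0},
    {"hand":0,"x":-0.0155,"y":0,"z":-0.046,"yaw":0},
    {"hand":0,"x":-0.01,"y":0,"z":-0.047,"yaw":0},
    {"hand":0,"x":-0.005,"y":0,"z":-0.049,"yaw":0},
    {"hand":0,"x":-0.0,"y":0,"z":-0.05,"yaw":0},
    {"hand":0,"x":0.005,"y":0,"z":-0.051,"yaw":0},
    {"hand":0,"x":0.01,"y":0,"z":-0.052,"yaw":0},
    {"hand":0,"x":0.014,"y":0,"z":-0.053,"yaw":0},
    {"hand":0,"x":0.018,"y":0,"z":-0.053,"yaw":0},
    {"hand":0,"x":0.022,"y":0,"z":-0.054,"yaw":0},
    {"hand":0,"x":0.026,"y":0,"z":-0.054,"yaw":0},
    {"hand":0,"x":0.029,"y":0,"z":-0.054,"yaw":0},
    {"hand":0,"x":0.031,"y":0,"z":-0.054,"yaw":0},
    {"hand":0,"x":0.031,"y":0,"z":-0.054,"yaw":0}
  ]
}}

```text
clock: 11.55
tool_pos: [0.508, -0.2685, 0.2273]
ee_rot: [3.061, 0.707, 0.001]
force: [-0.9, -1.7, -1.4]
width: 0.0216
grip_force: 24.6
```

```bash
python3 - <<'E'
from h import *;import pickle
from station import robot
F={n:robot.grab_frame(n) for n in("top","side")};s=robot.state();pickle.dump((F,s),open("f2.pkl","wb"))
tp=s["tool_pos"];print(tp,s["force"],s["ft_torque"])
us=proj(F["side"],[tp+[0,0,.019],tp+[0,0,-.125]]);ut=proj(F["top"],[tp]);print(us,ut)
a=tile(F["side"]["img"],[(260,150,80,120)],(400,600),0)
b=tile(F["top"]["img"],[(350,180,80,120)],(400,600),0)
cv2.imwrite("pics/r1.png",np.hstack(a+b))
E
```

```text
[ 0.50783751 -0.26859157  0.22722956] [-0.89814599  0.08396351 -1.91535646] [-0.16816314  0.29916134  0.02646655]
[[312.01416285 188.16188532]
 [312.5069404  244.86885866]] [[402.03510608 229.05646466]]
```

View pics/r1.png

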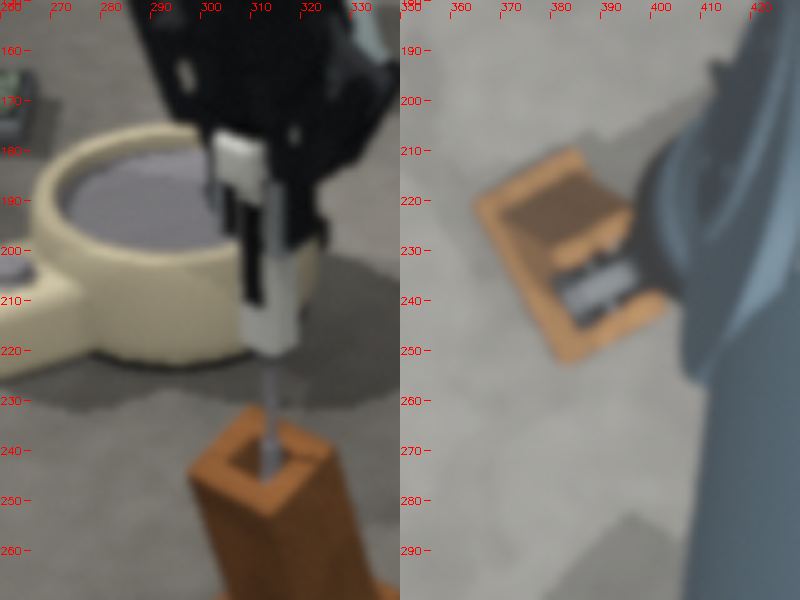

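The thermometer is now upright: in the side view the stem runs straight down from (314,221) to (314,245), close to the predicted vertical. I'll lift it out and carry it over the ring.

Call:
{"method": "move_arm", "body": {
  "motion": [
    {"hand":0,"x":0,"y":0,"z":-0.015,"yaw":0},
    {"hand":0,"x":0,"y":0,"z":-0.03,"yaw":0},
    {"hand":0,"x":0,"y":0,"z":-0.045,"yaw":0},
    {"hand":0,"x":0,"y":0,"z":-0.045,"yaw":0},
    {"hand":0,"x":0.009,"y":-0.01,"z":-0.045,"yaw":0},
    {"hand":0,"x":0.027,"y":-0.029,"z":-0.045,"yaw":0},
    {"hand":0,"x":0.049,"y":-0.053,"z":-0.045,"yaw":0},
    {"hand":0,"x":0.071,"y":-0.077,"z":-0.045,"yaw":0},
    {"hand":0,"x":0.094,"y":-0.101,"z":-0.045,"yaw":0},
    {"hand":0,"x":0.116,"y":-0.125,"z":-0.045,"yaw":0},
    {"hand":0,"x":0.138,"y":-0.149,"z":-0.045,"yaw":0},
    {"hand":0,"x":0.161,"y":-0.173,"z":-0.045,"yaw":0},
    {"hand":0,"x":0.183,"y":-0.197,"z":-0.045,"yaw":0},
    {"hand":0,"x":0.203,"y":-0.219,"z":-0.045,"yaw":0},
    {"hand":0,"x":0.217,"y":-0.234,"z":-0.045,"yaw":0},
    {"hand":0,"x":0.223,"y":-0.24,"z":-0.045,"yaw":0},
    {"hand":0,"x":0.223,"y":-0.24,"z":-0.025,"yaw":0},
    {"hand":0,"x":0.223,"y":-0.24,"z":-0.012,"yaw":0},
    {"hand":0,"x":0.223,"y":-0.24,"z":-0.012,"yaw":0},
    {"hand":0,"x":0.223,"y":-0.24,"z":-0.012,"yaw":0}
  ]
}}

```text
clock: 13.65
tool_pos: [0.6026, 0.0442, 0.239]
ee_rot: [3.061, 0.705, -0.002]
force: [-0.2, -0.6, -0.5]
width: 0.0217
grip_force: 24.8
```

```bash
python3 - <<'E'
from h import *;import pickle
from station import robot
F={n:robot.grab_frame(n) for n in("wrist","side","top")};s=robot.state();pickle.dump((F,s),open("f3.pkl","wb"))
tp=s["tool_pos"];print(tp,s["force"],s["ft_torque"])
for n in F: print(n,proj(F[n],[tp,tp+[0,0,-.125],[.6015,.0451,.062]]))
u=proj(F["side"],[tp])[0].astype(int)
a=tile(F["side"]["img"],[(u[0]-50,u[1]-40,80,120)],(400,600),0)
b=tile(F["wrist"]["img"],[(270,100,80,120)],(400,600),0)
cv2.imwrite("pics/p1.png",np.hstack(a+b))
E
```

```text
[0.60331734 0.04458025 0.24010017] [ 0.29509053 -0.24168455 -1.09148299] [-0.00310514  0.00262868  0.01792695]
wrist [[316.85095072 249.35003244]
 [317.93258524 192.81562358]
 [317.03751065 182.6704583 ]]
side [[302.99584053 127.62284269]
 [303.75294743 170.10826108]
 [303.37861296 187.02178345]]
top [[258.99036703 189.04078267]
 [267.21219114 197.67908886]
 [269.92215335 201.40796754]]
```

View pics/p1.png

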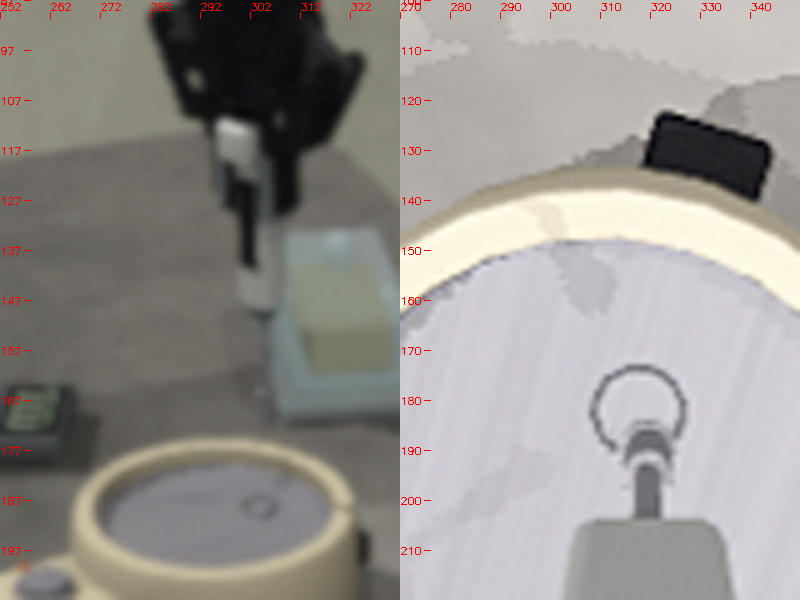

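The wrist view shows the ring centre at (317.8,182.2) and the sensor's front lower edge at (319.8,184.4). The side view shows the sensor end at (304.6,172) and the ring at (304,188).

```bash
python3 - <<'E'
from h import *;import pickle
F,s=pickle.load(open("f3.pkl","rb"));w,sd=F["wrist"],F["side"];tp=s["tool_pos"]
np.set_printoptions(precision=4,suppress=True)
M=R.from_rotvec(s["ee_rot"]).as_matrix()
ring=atz(w,(317.8,182.2),.062);print("ring w",ring,"side",atz(sd,(252+258/5,87+508/5),.062))
for z in(.106,.109,.112,.115):
    e=atz(w,(319.8,184.4),z); c=e-M[:,0]*.0055
    print(z,"tip",c,"side px",proj(sd,c),"tool offs from TCP",M.T@(c-tp),"to ring",M.T@(ring-c))
print(proj(sd,[tp,tp+M[:,0]*.01,tp+M[:,1]*.01])) 
g=lambda z:atz(w,(320.,203.7),z)  # grip foot front edge
print("grip foot",[M.T@(g(z)-M[:,0]*.009-tp) for z in(.180,.184,.187)])
E
```

```text
ring w [0.6024 0.0446 0.062 ] side [0.599  0.0366 0.062 ]
0.106 tip [0.6047 0.0433 0.106 ] side px [[304.4608 173.1673]] tool offs from TCP [0.0006 0.0017 0.1341] to ring [-0.0016 -0.0022  0.044 ]
0.109 tip [0.6053 0.0436 0.109 ] side px [[304.6086 172.1154]] tool offs from TCP [0.0012 0.0017 0.1311] to ring [-0.0023 -0.0022  0.047 ]
0.112 tip [0.6059 0.0439 0.112 ] side px [[304.7566 171.0619]] tool offs from TCP [0.0019 0.0017 0.1281] to ring [-0.003  -0.0022  0.05  ]
0.115 tip [0.6065 0.0442 0.115 ] side px [[304.9049 170.0066]] tool offs from TCP [0.0025 0.0017 0.1251] to ring [-0.0036 -0.0022  0.053 ]
[[302.9958 127.6228]
 [305.6438 126.4931]
 [305.7801 128.6552]]
grip foot [array([-0.001 ,  0.0018,  0.0601]), array([0.0001, 0.0018, 0.0561]), array([0.001 , 0.0018, 0.0531])]
```

Call:
{"method": "move_arm", "body": {
  "motion": [
    {"hand":0,"x":-0.0023,"y":-0.0022,"z":0.01,"yaw":0},
    {"hand":0,"x":-0.0023,"y":-0.0022,"z":0.02,"yaw":0},
    {"hand":0,"x":-0.0023,"y":-0.0022,"z":0.03,"yaw":0},
    {"hand":0,"x":-0.0023,"y":-0.0022,"z":0.037,"yaw":0},
    {"hand":0,"x":-0.0023,"y":-0.0022,"z":0.04,"yaw":0},
    {"hand":0,"x":-0.0023,"y":-0.0022,"z":0.041,"yaw":0},
    {"hand":0,"x":-0.0023,"y":-0.0022,"z":0.041,"yaw":0},
    {"hand":0,"x":-0.0023,"y":-0.0022,"z":0.041,"yaw":0},
    {"hand":0,"x":-0.0023,"y":-0.0022,"z":0.041,"yaw":0}
  ]
}}

```text
clock: 14.7
tool_pos: [0.6001, 0.0458, 0.1987]
ee_rot: [3.061, 0.707, 0.001]
force: [0.7, 0.8, -0.3]
width: 0.0218
grip_force: 24.8
```

```bash
cat > look.py <<'E'
import sys
from h import *;import pickle
from station import robot
fz=[]
for i in range(8): w=robot.grab_frame("wrist");s=robot.state();fz.append(s["force"])
sd=robot.grab_frame("side");pickle.dump((w,sd,s),open("f4.pkl","wb"))
print(s["clock"],s["tool_pos"],np.mean(fz,0).round(2),np.std(fz,0).round(2),s["ft_torque"].round(3))
if len(sys.argv)>1:
    a=tile(sd["img"],[(262,137,60,90)],(400,600),0);b=tile(w["img"],[(280,130,60,90)],(400,600),0)
    cv2.imwrite(f"pics/{sys.argv[1]}.png",np.hstack(a+b))
E
python3 look.py q1
```

```text
15.1 [0.59981305 0.04580336 0.19830417] [ 0.16 -0.04 -0.94] [0.61 0.29 0.38] [ 0.026 -0.012  0.003]
```

View pics/q1.png

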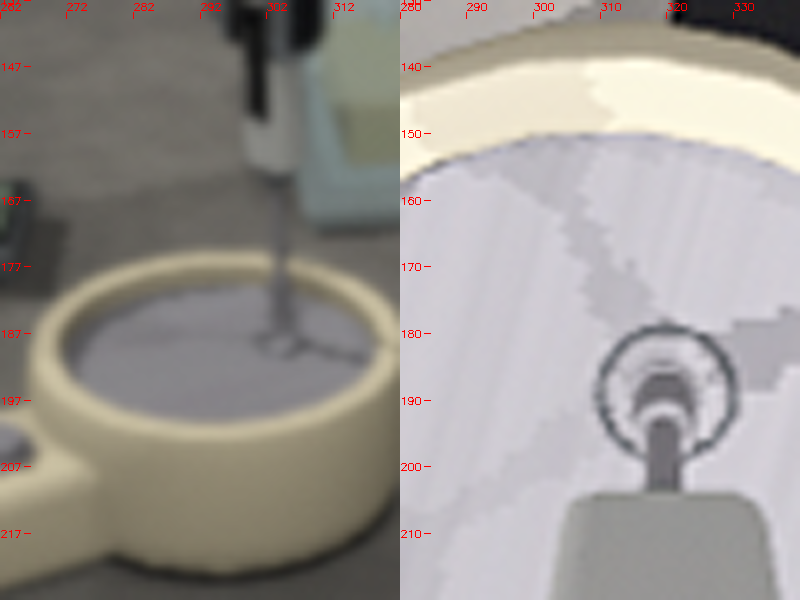

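The sensor sits about centred in the ring: its front edge is at (319.6,184.8) and the ring centre at (320.1,188.8). It is still a few mm above the plate. Lowering gently.

Call:
{"method": "move_arm", "body": {
  "motion": [
    {"hand":0,"x":0,"y":0,"z":0.002,"yaw":0},
    {"hand":0,"x":0,"y":0,"z":0.004,"yaw":0},
    {"hand":0,"x":0,"y":0,"z":0.006,"yaw":0},
    {"hand":0,"x":0,"y":0,"z":0.006,"yaw":0},
    {"hand":0,"x":0,"y":0,"z":0.006,"yaw":0}
  ]
}}

```text
clock: 15.65
tool_pos: [0.5998, 0.0458, 0.1922]
ee_rot: [-3.061, -0.707, 0.0]
force: [-0.3, 0.6, -1.0]
width: 0.022
grip_force: 24.8
```

```bash
python3 look.py
```

```text
16.05 [0.59984109 0.04578272 0.19230077] [ 0.08 -0.15 -0.86] [0.31 0.32 0.3 ] [ 0.028 -0.012  0.014]
```

No contact yet (−0.86 N against a baseline of −0.94 N).

Call:
{"method": "move_arm", "body": {
  "motion": [
    {"hand":0,"x":0,"y":0,"z":0.001,"yaw":0},
    {"hand":0,"x":0,"y":0,"z":0.002,"yaw":0},
    {"hand":0,"x":0,"y":0,"z":0.002,"yaw":0},
    {"hand":0,"x":0,"y":0,"z":0.002,"yaw":0}
  ]
}}

```text
clock: 16.5
tool_pos: [0.5998, 0.0458, 0.1902]
ee_rot: [3.061, 0.707, -0.0]
force: [0.4, -0.2, -0.8]
width: 0.0217
grip_force: 24.8
```

```bash
python3 look.py
```

```text
16.9 [0.5997961  0.04579998 0.1902595 ] [ 0.17  0.   -1.04] [0.32 0.67 0.53] [ 0.026 -0.04  -0.015]
```

Call:
{"method": "move_arm", "body": {
  "motion": [
    {"hand":0,"x":0,"y":0,"z":0.001,"yaw":0},
    {"hand":0,"x":0,"y":0,"z":0.002,"yaw":0},
    {"hand":0,"x":0,"y":0,"z":0.002,"yaw":0},
    {"hand":0,"x":0,"y":0,"z":0.002,"yaw":0}
  ]
}}

```text
clock: 17.35
tool_pos: [0.5998, 0.0458, 0.1882]
ee_rot: [-3.061, -0.707, 0.0]
force: [-0.6, 0.4, -1.5]
width: 0.0221
grip_force: 24.9
```

```bash
python3 look.py
```

```text
17.75 [0.59982808 0.0457807  0.18830333] [-0.22 -0.29 -1.16] [0.61 0.4  0.43] [ 0.021 -0.007 -0.021]
```

Call:
{"method": "move_arm", "body": {
  "motion": [
    {"hand":0,"x":0,"y":0,"z":0.001,"yaw":0},
    {"hand":0,"x":0,"y":0,"z":0.002,"yaw":0},
    {"hand":0,"x":0,"y":0,"z":0.002,"yaw":0},
    {"hand":0,"x":0,"y":0,"z":0.002,"yaw":0}
  ]
}}

```text
clock: 18.2
tool_pos: [0.5999, 0.0459, 0.1864]
ee_rot: [3.061, 0.707, 0.0]
force: [-0.0, 0.4, 1.1]
width: 0.0217
grip_force: 25.0
```

```bash
python3 look.py q2
```

```text
18.6 [0.59988719 0.04583509 0.18633082] [ 0.11 -0.14  0.33] [0.51 0.43 0.61] [-0.031 -0.003  0.002]
```

View pics/q2.png

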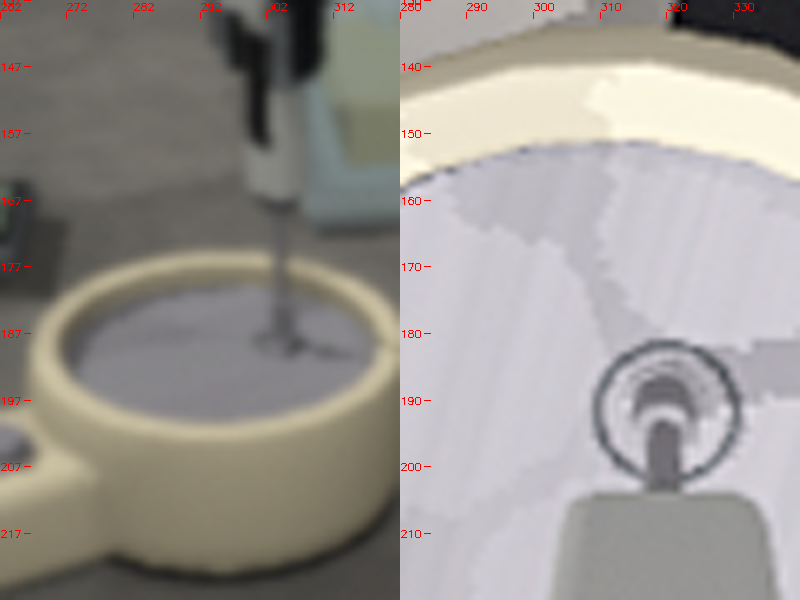

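Contact: the force rose about 1.35 N, which is roughly 1.5 mm of give. The ring centre is at (320,191.6) and the sensor is centred on it. I'll press about 2.5 mm more.

Call:
{"method": "move_arm", "body": {
  "motion": [
    {"hand":0,"x":0,"y":0,"z":0.001,"yaw":0},
    {"hand":0,"x":0,"y":0,"z":0.002,"yaw":0},
    {"hand":0,"x":0,"y":0,"z":0.0025,"yaw":0},
    {"hand":0,"x":0,"y":0,"z":0.0025,"yaw":0},
    {"hand":0,"x":0,"y":0,"z":0.0025,"yaw":0},
    {"hand":0,"x":0,"y":0,"z":0.0025,"yaw":0},
    {"hand":0,"x":0,"y":0,"z":0.0025,"yaw":0},
    {"hand":0,"x":0,"y":0,"z":0.0025,"yaw":0}
  ]
}}

```text
clock: 19.45
tool_pos: [0.5999, 0.0458, 0.1838]
ee_rot: [3.061, 0.707, 0.0]
force: [-0.0, 0.3, 1.6]
width: 0.0216
grip_force: 25.1
```

```bash
sed -i 's/range(8)/range(24)/' look.py; python3 look.py q3
```

```text
20.65 [0.59981886 0.04583725 0.18378898] [ 0.4  -0.09  1.24] [0.61 0.56 0.52] [ 0.057 -0.15  -0.002]
```

View pics/q3.png

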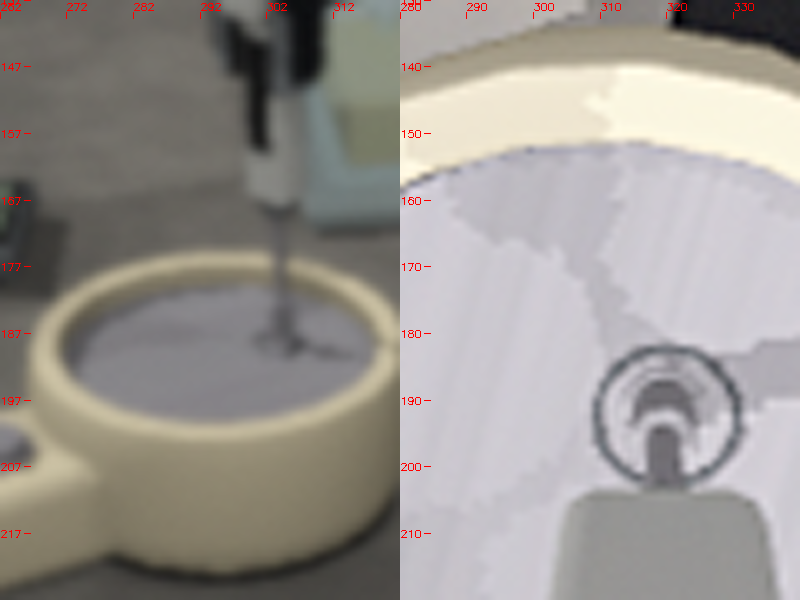

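The force is about 2.2 N over baseline, which is about 4 mm of give. The sensor is centred in the ring (320,192), and the pose has been steady for over 1 s.

```bash
python3 -c "
from station import robot
print(robot.close_job())"
```

```text
the job is handed in; nothing more can be done
None
```

I pressed and released the chrome button and then the timer's wide key, and handed in with the thermometer held upright in the ring, its sensor pressed in about 4 mm (about 2.2 N); the hand-in returned no verdict.

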